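# Refit and wind the clock of a pressure-test chart recorder

### The arm

A 6-joint arm with a two-finger parallel gripper is mounted at the origin on the work surface. World frame = base frame: x ahead of the robot, y to its left, z up, the work surface at z = 0. Lengths are in m, angles in degrees, forces in N, time in s.
With the tool pointing down it reaches from about 0.3 to 0.75 m from the base axis. Payload 8.5 kg.
Tool frame: the origin (TCP) lies on the centre line of the jaws, within the pads' length; the fingertips stand 19 mm ahead of it and the grasp point (between the pads) is the TCP (env.tcp_to_tips is the z of the fingertips in the tool frame, in m); z points along the fingers, y is the line along which they close (so a half turn about z gives the same grasp; the last joint's range is limited). The gripper opens to 85 mm and grips with 20 to 120 N. Pads are 22 mm wide; open, the fingers measure 114 mm over their backs; the gripper's body (76 mm by 85 mm) begins 54 mm behind the grasp point. The pads swing forward as they close: fully open they stand 13 mm farther back than shut.
Start: joints at [-88.596, 21.807, 74.336, -0, 83.858, -12.336], TCP at [0.131, -0.534, 0.25] pointing down, gripper open.
Joint ranges: [-178.18, 178.18], [-50.72, 133.34], [12.68, 142.11], [-81.47, 261.47], [9.98, 163.14], [-165.26, 165.26]. Speed limits (degrees/s): [136.94, 136.94, 180, 180, 180, 180].

### API

Orientations are given as a 3x3 rotation matrix whose columns are the frame's x, y, z axes.
In Python, from rig import env gives the robot as it stands.
- The arm moves only by the tool servo_tool, never from a script. Its argument "steps" is a list of rows, each an object of numbers: "tx", "ty", "tz": the shift along the world's x, y, z in cm; "yaw": the turn about the world's z in degrees; "claw": the finger opening in cm, from 0 to 8.54. In form: [{"tx": .., "ty": .., "tz": .., "yaw": .., "claw": ..}, ...]. A call has 1 to 20 rows; each row shifts and turns the commanded pose from where the row before left it; what a row does not reach is not made up. A row lasts 1/10 s, in which the tool goes at most 50 mm and 8.59 degrees, less where a joint would pass 70% of its speed; a pose out of reach is approached as far as the arm can. A call with a gripper value outside its range is refused whole. The fingers move at their own pace and stop on an object; "newtons" is the grip in N (left out, the last holds). Time passes only in rows, so rows that do not move let the fingers close. It gives the time, the measured TCP pose, the force, the opening and the grip force at its end, in the units of the state.
- env.observe(): the state, without advancing time (a new reading comes with each control period).
- env.get_image(name): name is "scene" or "top"; returns (picture, depth): 480x640x3 uint8, red, green, blue; 480x640 float32, m along the optical axis (not along the pixel's ray), 0 where there is no reading.
- env.camera_model(name): a dict with "fovy" (degrees; the focal length in pixels is half the picture's height over the tangent of half this angle, whatever the lens; pixels are square), "cx", "cy" (the principal point, pixels), "T" (4x4, takes a point from camera to world coordinates). Camera axes: x right, y down, z forward; pixel columns grow to the right and rows downward; lengths in m; the calibration is good to about 2 mm. A picture is of the moment at which its call begins. camera_model takes no time and is no camera call.
- env.close_job(): hands the job in; it is judged then, once.
The state is a dict: "time_s": time; "q": joint angles; "qvel": joint speeds; "joint_efforts": joint torques, N m; "position": TCP position; "tool_rot": TCP orientation; "ft_force": force on the tool from outside, world axes, zero at the start; "wrist_torque": the same for the moment, N m; "grip_width": finger opening in m; "gripper_force": force on a finger pad.
Only numpy, scipy, OpenCV 4.12 (cv2) and the standard library are available. Lean on these libraries where they do the work, as an engineer would, in place of code of your own. Each camera call takes 0.05 s, during which the arm holds its last target. There are 200 camera calls.

### The job

Put the chart clock back into the open pressure recorder: carry it by its case, never by its key, and set it down gently, not dropped, flat and fully home between the four ears of its bracket, with its brass chart hub at the middle of the recorder's case and its key towards the carrying handle. Once it sits there, let go of its case and wind its key clockwise in part turns until the key comes up against its stop. Then take your hand away with the clock still home and wound, and leave the gauge and the welding magnet that lie nearby where they are.

Things in the scene. Friction and masses are not known exactly. Their poses are not given: they have to be found in the camera images.
- clock: The chart clock, loose on the table: an aluminium block 90 long (its x) x 46 wide (y) x 42 mm high, 0.4 to 0.6 kg, flat sides. Origin: centre of its underside, z up. On top: a low brass chart hub (18 mm across, 3 mm high) 25 mm from the centre towards -x, and the brass winding key 22 mm from it towards +x. Lies within 0.8 rad of world x.
- clock_hub (a point): Centre of the top of the clock's chart hub, 45 mm above the clock's underside and 25 mm from its centre towards the clock's -x.
- key_grip (a point): Middle of the winding key's wing, on the key's upright axis, 18.5 mm above the clock's top. The wing is an upright butterfly plate 38 mm long (this point's x axis), 9 mm thick (y), 19 mm high; it stands 9 to 28 mm above the clock's top on a 9 mm stem, so clock and key are 70 mm high in all.
- key (a joint): How far the mainspring is wound, rad: 0 run down, 6.0 fully wound, a firm stop. Grows as the key turns clockwise seen from above; starts at 0.2 to 1.4. Turning takes 0.1 N m at first, 0.17 near the end; a click holds the key wherever it is let go. Turned anticlockwise it unwinds.
- seat (a point): Centre of the upper face of the clock bracket in the recorder, 25 mm above the table. The clock's origin belongs here, its x axis along this point's x (hub towards -x). Ears of 3 mm sheet, 20 mm high, at the four corners leave 94 x 50 mm for the clock, 2 mm play all round; their upper 7 mm flare out by 5 mm. The long sides are open between the ears over the middle 58 mm.
- recorder: The recorder: a fixed grey steel case lying on its back, open on top, 290 (its x) x 270 mm (y), rim 75 mm above the table, walls 4 mm. Its carrying handle is on the +x wall. Origin: middle of its underside, 25 mm from the bracket's centre towards -x. A copper coil and pen arm stand inside, beyond y = +60 mm, below 65 mm. Its glazed door lies open beyond the left (+y) wall, below rim height.
- gauge: Bystander: round pressure gauge on its back, 63 mm across, 31 mm high, with a brass stem 30 mm long towards its -y. Origin: centre of its underside.
- magnet: Bystander: flat steel arrow-shaped welding magnet, 82 x 40 x 15 mm. Origin: on its underside near the middle.

How it is judged:
By the outcome, as a careful person would: the job done as asked, in the order asked, and still so for the second after the job is handed in, with the robot touching nothing.
It also fails if it takes over 64 s, if anything falls off the work surface, if the arm or the gripper's body presses on something with over 40 N, if the wrist force passes 120 N, or if a joint passes its speed limit or range.

## Working session

There is one attempt and no reset: what is moved stays moved. The work goes in short steps, Python scripts to look and compute and a tool call to move; the robot and the scene stay as the last step left them, time stands still between calls to the robot, and variables do not carry over. Pictures are saved under pics/ and viewed, at most 10 in all, crops included, and the job is handed in when it is done.

Besides the shell and the picture viewer there is one more tool, called after "Request:" as a command line: name --argument value ..., lists and objects as JSON in quotes. servo_tool: Moves the arm, as the interface text tells. Its arguments: {"type":"object","properties":{"steps":{"type":"array"},"newtons":{"type":"number"}},"required":["steps"]}

```bash
mkdir -p pics
cat > h.py <<'E'
import numpy as np, cv2
from rig import env
def grab(n):
    im,d=env.get_image(n); m=env.camera_model(n)
    np.savez(f'/tmp/{n}.npz',im=im,d=d); return im,d,m
def world(d,m):
    f=240/np.tan(np.radians(m['fovy'])/2); v,u=np.mgrid[:480,:640]
    P=np.stack([(u-m['cx'])*d/f,(v-m['cy'])*d/f,d],-1)
    T=np.array(m['T']); W=P@T[:3,:3].T+T[:3,3]; W[d==0]=np.nan; return W
E
python3 - <<'E'
from h import *
for n in('top','scene'):
    im,d,m=grab(n); cv2.imwrite(f'pics/{n}0.png',im[...,::-1]); print(n,m['fovy'],np.round(m['T'],3).tolist())
print(env.observe())
E
```

```text
top 42.309207627375734 [[0.028, -0.995, 0.1, 0.438], [-1.0, -0.027, 0.013, -0.12], [-0.01, -0.1, -0.995, 1.14], [0.0, 0.0, 0.0, 1.0]]
scene 52.186077407445644 [[-0.845, 0.322, -0.427, 0.893], [0.535, 0.51, -0.673, 0.429], [0.001, -0.797, -0.604, 0.555], [0.0, 0.0, 0.0, 1.0]]
{'time_s': 0.1, 'q': array([-8.85970667e+01,  2.18377711e+01,  7.43793923e+01, -5.93265511e-04,
        8.38567785e+01, -1.23368496e+01]), 'qvel': array([-0.05148027, -0.03724479, -0.14445465,  0.0148249 , -0.03132431,
       -0.01396539]), 'joint_efforts': array([ 4.14511829e-03, -4.49222374e+01, -2.31657618e+01, -1.47589776e-04,
        3.65875705e-03,  8.09730736e-07]), 'position': array([ 0.13061147, -0.53402704,  0.24977348]), 'tool_rot': array([[ 9.71384180e-01,  2.37513734e-01, -4.18883845e-05],
       [ 2.37513589e-01, -9.71383359e-01,  1.28989047e-03],
       [ 2.65677022e-04, -1.26292826e-03, -9.99999167e-01]]), 'ft_force': array([ 0.12916335,  0.42845136, -0.33748481]), 'wrist_torque': array([0.0052468 , 0.0467968 , 0.00073671]), 'gripper_force': 0.0, 'grip_width': 0.08564827929880638}
```

View pics/top0.png

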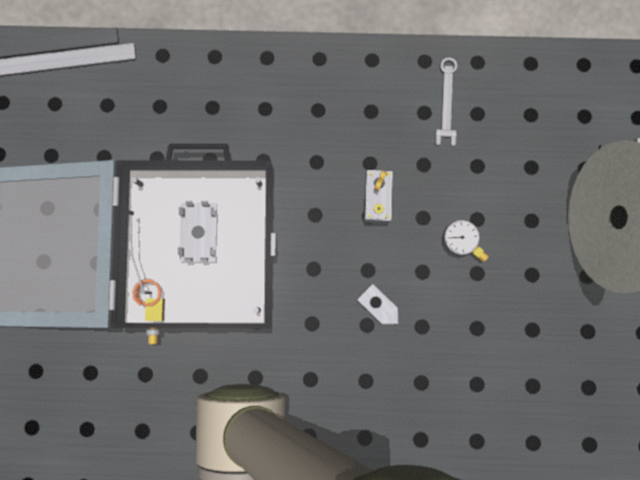

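View pics/scene0.png

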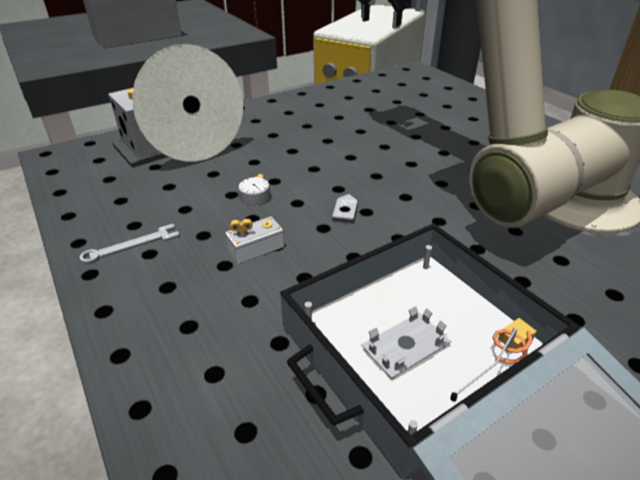

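The top view shows the clock at about (378,196), with its key at (380,182) and hub at (379,209). The bracket is at about (198,233) and the handle at (198,152). The gauge is at (462,238) and the magnet at (378,305). Next I measure the clock and bracket.

```bash
cat > meas.py <<'E'
from h import *
def rect(W,box,z0,z1,nm):
    u0,v0,u1,v1=box; w=W[v0:v1,u0:u1].reshape(-1,3); w=w[(w[:,2]>z0)&(w[:,2]<z1)]
    r=cv2.minAreaRect((w[:,:2]*1000).astype(np.float32)); print(nm,len(w),'c',np.round(r[0],1),'size',np.round(r[1],1),'ang',round(r[2],2),'med z',round(np.median(w[:,2])*1000,1),'mean',np.round(w[:,:2].mean(0)*1000,1))
    return w
E
python3 - <<'E'
from meas import *
for n in('top',):
    z=np.load(f'/tmp/{n}.npz'); W=world(z['d'],env.camera_model(n)); im=z['im']
    rect(W,(355,160,402,230),.036,.047,'clocktop')
    rect(W,(355,160,402,230),.052,.08,'key')
    rect(W,(100,130,290,340),.068,.082,'rim')
    rect(W,(170,190,225,275),.020,.03,'plate')
    rect(W,(170,190,225,275),.034,.055,'ears')
    rect(W,(430,205,500,270),.02,.04,'gauge'); rect(W,(350,275,405,330),.008,.02,'magnet')
    print('table',np.nanmedian(W[300:360,420:600,2]))
    # hub / key by colour, yellow
    hsv=cv2.cvtColor(im,cv2.COLOR_RGB2HSV); b=(hsv[...,1]>120)
    for nm,(u0,v0,u1,v1) in dict(key=(360,165,400,197),hub=(360,200,400,218)).items():
        m=np.zeros_like(b);m[v0:v1,u0:u1]=b[v0:v1,u0:u1]; print(nm,m.sum(),np.round(np.nanmedian(W[m],0),4), np.round(np.nanmean(W[m],0),4))
    # plate hole (dark) px
    g=cv2.cvtColor(im,cv2.COLOR_RGB2GRAY); m=np.zeros_like(b); m[224:242,190:208]=g[224:242,190:208]<130; print('hole',np.nanmean(W[m],0),m.sum())
z=np.load('/tmp/scene.npz');W=world(z['d'],env.camera_model('scene'))
rect(W,(215,205,300,270),.0385,.0455,'s clocktop'); rect(W,(215,205,300,270),.052,.08,'s key');rect(W,(350,295,460,385),.023,.0275,'s plate');rect(W,(350,295,460,385),.034,.055,'s ears')
im=np.load('/tmp/top.npz')['im'][...,::-1]
a=cv2.resize(im[160:235,350:410],None,fx=6,fy=6,interpolation=cv2.INTER_CUBIC);b=cv2.resize(im[190:280,165:230],(325,450),interpolation=cv2.INTER_CUBIC)
cv2.imwrite('pics/crop1.png',np.hstack([a,b]))
E
```

```text
clocktop 1137 c [ 635.3 -214.5] size [46.1 91. ] ang 88.96 med z 42.0 mean [ 631.9 -214. ]
key 111 c [ 657.  -214.6] size [ 9.  37.4] ang 66.64 med z 68.4 mean [ 656.  -214.2]
rim 5538 c [536.5 124.2] size [291.1 300.5] ang 1.48 med z 76.9 mean [535.4 167.8]
plate 1930 c [561.8 112.3] size [108.4  71.1] ang 1.49 med z 24.6 mean [561.6 109.7]
ears 261 c [562.1 110.6] size [108.2  64.5] ang 1.43 med z 42.3 mean [564.7 114. ]
gauge 1053 c [ 554.1 -370.5] size [84.5 62.3] ang 23.39 med z 30.3 mean [ 561.7 -367.9]
magnet 906 c [ 434.9 -224.2] size [81. 41.] ang 46.87 med z 14.9 mean [ 438.1 -220.9]
table 0.00015159889078697475
key 80 [ 0.6562 -0.2152  0.0687] [ 0.6557 -0.2154  0.0676]
hub 36 [ 0.6085 -0.2146  0.045 ] [ 0.6086 -0.2154  0.0449]
hole [0.56102653 0.11002751 0.02470762] 96
s clocktop 739 c [ 634.4 -213.4] size [47.3 90.6] ang 88.71 med z 42.6 mean [ 636.1 -208.3]
s key 224 c [ 656.6 -213.8] size [11.9 37.2] ang 67.42 med z 63.6 mean [ 657.5 -212.1]
s plate 2584 c [560.6 110.2] size [109.5  67.5] ang 1.51 med z 25.1 mean [562.  112.2]
s ears 509 c [560.3 110.3] size [109.5  65.7] ang 0.91 med z 42.0 mean [555.8 107.1]
```

View pics/crop1.png

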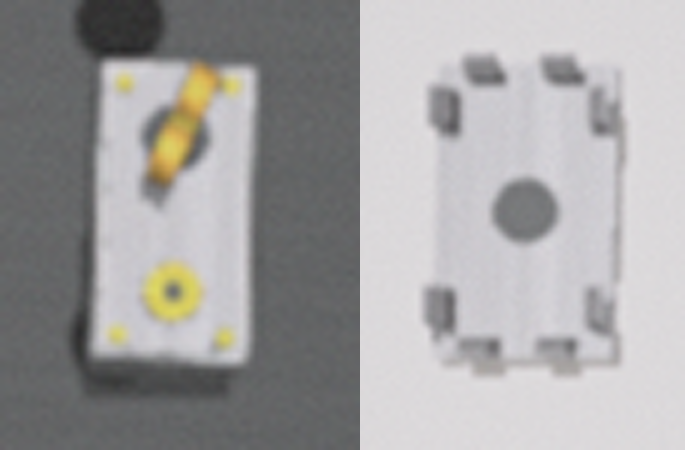

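The crop shows the clock with its hub at the near end. The key wing is angled about -23° and the bracket is empty.

- **Clock:** about (0.635, -0.214), yaw about -1.1°, height 42 mm ✓
- **Seat:** about (0.561, 0.110), yaw about +1.5°, height 25 mm ✓; the rim centre plus 25 mm agrees

I move over the clock first.

Request:
servo_tool --steps '[{"tx": 3.36,"ty": 2.13,"tz": -0.7,"yaw": -0.98,"claw": 8.5},{"tx": 3.36,"ty": 2.13,"tz": -0.7,"yaw": -0.98},{"tx": 3.36,"ty": 2.13,"tz": -0.7,"yaw": -0.98},{"tx": 3.36,"ty": 2.13,"tz": -0.7,"yaw": -0.98},{"tx": 3.36,"ty": 2.13,"tz": -0.7,"yaw": -0.98},{"tx": 3.36,"ty": 2.13,"tz": -0.7,"yaw": -0.98},{"tx": 3.36,"ty": 2.13,"tz": -0.7,"yaw": -0.98},{"tx": 3.36,"ty": 2.13,"tz": -0.7,"yaw": -0.98},{"tx": 3.36,"ty": 2.13,"tz": -0.7,"yaw": -0.98},{"tx": 3.36,"ty": 2.13,"tz": -0.7,"yaw": -0.98},{"tx": 3.36,"ty": 2.13,"tz": -0.7,"yaw": -0.98},{"tx": 3.36,"ty": 2.13,"tz": -0.7,"yaw": -0.98},{"tx": 3.36,"ty": 2.13,"tz": -0.7,"yaw": -0.98},{"tx": 3.36,"ty": 2.13,"tz": -0.7,"yaw": -0.98},{"tx": 3.36,"ty": 2.13,"tz": -0.7,"yaw": -0.98},{},{}]'

```text
invalid input at $.steps[1]: expected keys tx, ty, tz, yaw, claw
```

Request:
servo_tool --steps '[{"tx": 3.36,"ty": 2.13,"tz": -0.7,"yaw": -0.98,"claw": 8.5},{"tx": 3.36,"ty": 2.13,"tz": -0.7,"yaw": -0.98,"claw": 8.5},{"tx": 3.36,"ty": 2.13,"tz": -0.7,"yaw": -0.98,"claw": 8.5},{"tx": 3.36,"ty": 2.13,"tz": -0.7,"yaw": -0.98,"claw": 8.5},{"tx": 3.36,"ty": 2.13,"tz": -0.7,"yaw": -0.98,"claw": 8.5},{"tx": 3.36,"ty": 2.13,"tz": -0.7,"yaw": -0.98,"claw": 8.5},{"tx": 3.36,"ty": 2.13,"tz": -0.7,"yaw": -0.98,"claw": 8.5},{"tx": 3.36,"ty": 2.13,"tz": -0.7,"yaw": -0.98,"claw": 8.5},{"tx": 3.36,"ty": 2.13,"tz": -0.7,"yaw": -0.98,"claw": 8.5},{"tx": 3.36,"ty": 2.13,"tz": -0.7,"yaw": -0.98,"claw": 8.5},{"tx": 3.36,"ty": 2.13,"tz": -0.7,"yaw": -0.98,"claw": 8.5},{"tx": 3.36,"ty": 2.13,"tz": -0.7,"yaw": -0.98,"claw": 8.5},{"tx": 3.36,"ty": 2.13,"tz": -0.7,"yaw": -0.98,"claw": 8.5},{"tx": 3.36,"ty": 2.13,"tz": -0.7,"yaw": -0.98,"claw": 8.5},{"tx": 3.36,"ty": 2.13,"tz": -0.7,"yaw": -0.98,"claw": 8.5},{"tx": 0,"ty": 0,"tz": 0,"yaw": 0,"claw": 8.5},{"tx": 0,"ty": 0,"tz": 0,"yaw": 0,"claw": 8.5}]' --newtons 40

```text
time_s: 1.8
position: [0.6347, -0.2141, 0.1444]
tool_rot: [[1.0, -0.015, -0.001], [-0.015, -1.0, 0.001], [-0.002, -0.001, -1.0]]
ft_force: [-0.5, 0.1, 0.2]
grip_width: 0.085
gripper_force: 0.0
```

Request:
servo_tool --steps '[{"tx": 0,"ty": 0,"tz": -2,"yaw": 0,"claw": 8.5},{"tx": 0,"ty": 0,"tz": -2.5,"yaw": 0,"claw": 8.5},{"tx": 0,"ty": 0,"tz": -2.5,"yaw": 0,"claw": 8.5},{"tx": 0,"ty": 0,"tz": -2,"yaw": 0,"claw": 8.5},{"tx": 0,"ty": 0,"tz": -1.5,"yaw": 0,"claw": 8.5},{"tx": 0,"ty": 0,"tz": -1.2,"yaw": 0,"claw": 8.5},{"tx": 0,"ty": 0,"tz": 0,"yaw": 0,"claw": 8.5},{"tx": 0,"ty": 0,"tz": 0,"yaw": 0,"claw": 5.2},{"tx": 0,"ty": 0,"tz": 0,"yaw": 0,"claw": 4.9},{"tx": 0,"ty": 0,"tz": 0,"yaw": 0,"claw": 4.2},{"tx": 0,"ty": 0,"tz": 0,"yaw": 0,"claw": 4.2},{"tx": 0,"ty": 0,"tz": 0,"yaw": 0,"claw": 4.0},{"tx": 0,"ty": 0,"tz": 0,"yaw": 0,"claw": 4.0},{"tx": 0,"ty": 0,"tz": 0,"yaw": 0,"claw": 4.0}]' --newtons 40

```text
time_s: 3.2
position: [0.6351, -0.2149, 0.0295]
tool_rot: [[1.0, -0.017, 0.002], [-0.017, -1.0, -0.001], [0.002, 0.001, -1.0]]
ft_force: [0.3, 1.4, 5.8]
grip_width: 0.0453
gripper_force: 43.4
```

Request:
servo_tool --steps '[{"tx": 0,"ty": 0,"tz": 0.5,"yaw": 0,"claw": 4.0},{"tx": 0,"ty": 0,"tz": 1,"yaw": 0,"claw": 4.0},{"tx": 0,"ty": 0,"tz": 2,"yaw": 0,"claw": 4.0},{"tx": 0,"ty": 0,"tz": 2.5,"yaw": 0,"claw": 4.0},{"tx": 0,"ty": 0,"tz": 2.5,"yaw": 0,"claw": 4.0},{"tx": 0,"ty": 0,"tz": 2,"yaw": 0,"claw": 4.0},{"tx": 0,"ty": 0,"tz": 1,"yaw": 0,"claw": 4.0},{"tx": 0,"ty": 0,"tz": 0.5,"yaw": 0,"claw": 4.0},{"tx": 0,"ty": 0,"tz": 0,"yaw": 0,"claw": 4.0},{"tx": 0,"ty": 0,"tz": 0,"yaw": 0,"claw": 4.0}]' --newtons 40

```text
time_s: 4.2
position: [0.6342, -0.2145, 0.1471]
tool_rot: [[1.0, -0.017, -0.002], [-0.017, -1.0, 0.001], [-0.002, -0.001, -1.0]]
ft_force: [0.8, -0.2, -4.2]
grip_width: 0.0454
gripper_force: 42.4
```

Request:
servo_tool --steps '[{"tx": -0.2,"ty": 1.0,"tz": 0,"yaw": 0.2,"claw": 4.0},{"tx": -0.4,"ty": 2.0,"tz": 0,"yaw": 0.2,"claw": 4.0},{"tx": -0.7,"ty": 2.9,"tz": 0,"yaw": 0.2,"claw": 4.0},{"tx": -0.7,"ty": 2.9,"tz": 0,"yaw": 0.2,"claw": 4.0},{"tx": -0.7,"ty": 2.9,"tz": 0,"yaw": 0.2,"claw": 4.0},{"tx": -0.7,"ty": 2.9,"tz": 0,"yaw": 0.2,"claw": 4.0},{"tx": -0.7,"ty": 2.9,"tz": 0,"yaw": 0.2,"claw": 4.0},{"tx": -0.7,"ty": 2.9,"tz": 0,"yaw": 0.2,"claw": 4.0},{"tx": -0.7,"ty": 2.9,"tz": 0,"yaw": 0.2,"claw": 4.0},{"tx": -0.7,"ty": 2.9,"tz": 0,"yaw": 0.2,"claw": 4.0},{"tx": -0.7,"ty": 2.9,"tz": 0,"yaw": 0.2,"claw": 4.0},{"tx": -0.3,"ty": 2.0,"tz": 0,"yaw": 0.1,"claw": 4.0},{"tx": -0.2,"ty": 1.0,"tz": 0,"yaw": 0.1,"claw": 4.0},{"tx": 0,"ty": 0.4,"tz": 0,"yaw": 0,"claw": 4.0},{"tx": 0,"ty": 0,"tz": 0,"yaw": 0,"claw": 4.0},{"tx": 0,"ty": 0,"tz": 0,"yaw": 0,"claw": 4.0},{"tx": 0,"ty": 0,"tz": 0,"yaw": 0,"claw": 4.0}]'

```text
time_s: 5.9
position: [0.5608, 0.1094, 0.1482]
tool_rot: [[1.0, 0.024, -0.0], [0.024, -1.0, -0.0], [-0.0, 0.0, -1.0]]
ft_force: [0.1, 0.2, -4.1]
grip_width: 0.0451
gripper_force: 42.2
```

Run:
```python
from meas import *
s=env.observe(); print(s['position'],np.degrees(np.arctan2(s['tool_rot'][1,0],s['tool_rot'][0,0])),s['gripper_force'],s['ft_force'])
im,d,m=grab('scene'); W=world(d,m); cv2.imwrite('pics/scene1.png',im[...,::-1])
im,d,m=grab('top'); cv2.imwrite('/tmp/t.png',im[...,::-1])
```

```text
[0.56080717 0.10943559 0.14821576] 1.3737115169253014 42.24040746688843 [ 0.14191406  0.1821813  -4.0761202 ]
```

View pics/scene1.png

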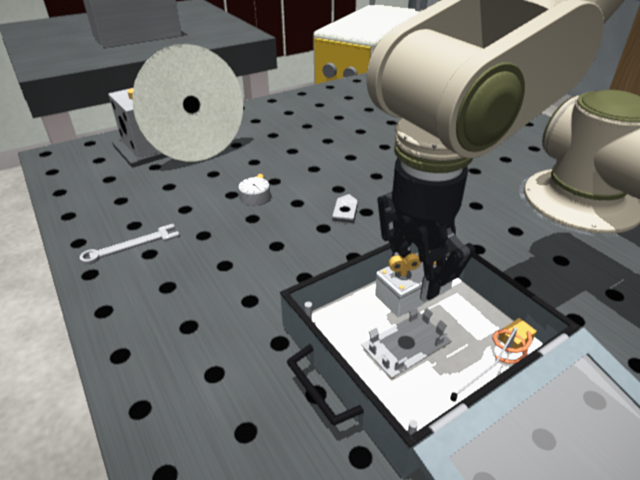

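The clock hangs level in the jaws above the bracket, with its key end towards the handle (end face at about (400,292)). I check its position in the hand before lowering.

Run:
```python
from meas import *
z=np.load('/tmp/scene.npz'); W=world(z['d'],env.camera_model('scene')); 
w=W[262:318,370:430].reshape(-1,3); w=w[(w[:,2]>.125)&(w[:,2]<.155)&(w[:,0]>.585)&(w[:,0]<.63)]
A=np.c_[w[:,1:],np.ones(len(w))]; 
k=np.ones(len(w),bool)
for _ in range(6):
    c=np.linalg.lstsq(A[k],w[k,0],rcond=None)[0]; k=abs(A@c-w[:,0])<.0025
f=w[k]; print('face',k.sum(),len(w),'x at y=.109,z=.14',c@[.1094,.14,1],'yaw',np.degrees(-np.arctan(c[0])),'dx/dz',c[1],'y',np.percentile(f[:,1],[0,1,99,100]),'z',np.percentile(f[:,2],[0,1,99,100]))
f2=W[255:325,365:435].reshape(-1,3); f2=f2[(abs(f2[:,0]-c@[.1094,.14,1])<.004)&(f2[:,2]>.1)]; print('z ext',np.percentile(f2[:,2],[0,1,99,100]),'y',np.percentile(f2[:,1],[0,1,99,100]))
w=W[255:300,370:440].reshape(-1,3); t=w[(abs(w[:,2]-.163)<.004)&(w[:,0]>.56)]; print('top',len(t),np.polyfit(t[:,0],t[:,2],1)[0] if len(t)>10 else 0, np.median(t,0) if len(t) else 0)
k=W[245:285,380:430].reshape(-1,3);k=k[(k[:,2]>.170)&(k[:,2]<.20)&(k[:,0]>.56)&(abs(k[:,1]-.11)<.025)]
r=cv2.minAreaRect((k[:,:2]*1000).astype(np.float32));print('key',r,len(k))
```

```text
face 501 676 x at y=.109,z=.14 0.6048647109064526 yaw 2.156418416151374 dx/dz 0.00931144181144139 y [0.08699864 0.0886819  0.13363912 0.13390025] z [0.12518674 0.12533227 0.15481172 0.15491179]
z ext [0.11938927 0.1201297  0.16147983 0.17989396] y [0.08699864 0.08869507 0.13350865 0.13390025]
top 758 -0.03201021114087155 [0.58744165 0.11781174 0.16096375]
key ((582.2916259765625, 108.78582763671875), (50.260902404785156, 37.89009475708008), 85.47643280029297) 515
```

Request:
servo_tool --steps '[{"tx": 0.05,"ty": 0,"tz": -1,"yaw": 0.1,"claw": 4.0},{"tx": 0,"ty": 0,"tz": -2,"yaw": 0,"claw": 4.0},{"tx": 0,"ty": 0,"tz": -2,"yaw": 0,"claw": 4.0},{"tx": 0,"ty": 0,"tz": -1,"yaw": 0,"claw": 4.0},{"tx": 0,"ty": 0,"tz": -0.6,"yaw": 0,"claw": 4.0},{"tx": 0,"ty": 0,"tz": -0.4,"yaw": 0,"claw": 4.0},{"tx": 0,"ty": 0,"tz": -0.3,"yaw": 0,"claw": 4.0},{"tx": 0,"ty": 0,"tz": -0.3,"yaw": 0,"claw": 4.0},{"tx": 0,"ty": 0,"tz": -0.3,"yaw": 0,"claw": 4.0},{"tx": 0,"ty": 0,"tz": 0,"yaw": 0,"claw": 4.0},{"tx": 0,"ty": 0,"tz": 0,"yaw": 0,"claw": 4.0}]'

```text
time_s: 7.1
position: [0.5612, 0.1103, 0.0695]
tool_rot: [[1.0, 0.027, 0.0], [0.027, -1.0, 0.0], [0.0, -0.0, -1.0]]
ft_force: [-0.4, -0.1, -4.4]
grip_width: 0.0455
gripper_force: 42.1
```

Request:
servo_tool --steps '[{"tx": 0,"ty": 0,"tz": -0.2,"yaw": 0,"claw": 4.0},{"tx": 0,"ty": 0,"tz": -0.2,"yaw": 0,"claw": 4.0},{"tx": 0,"ty": 0,"tz": -0.2,"yaw": 0,"claw": 4.0},{"tx": 0,"ty": 0,"tz": -0.2,"yaw": 0,"claw": 4.0},{"tx": 0,"ty": 0,"tz": -0.2,"yaw": 0,"claw": 4.0},{"tx": 0,"ty": 0,"tz": -0.2,"yaw": 0,"claw": 4.0},{"tx": 0,"ty": 0,"tz": -0.1,"yaw": 0,"claw": 4.0},{"tx": 0,"ty": 0,"tz": -0.1,"yaw": 0,"claw": 4.0},{"tx": 0,"ty": 0,"tz": 0,"yaw": 0,"claw": 4.0},{"tx": 0,"ty": 0,"tz": 0,"yaw": 0,"claw": 4.0}]'

```text
time_s: 8.1
position: [0.5612, 0.1102, 0.0554]
tool_rot: [[1.0, 0.027, 0.0], [0.027, -1.0, -0.0], [0.0, 0.0, -1.0]]
ft_force: [0.7, -0.7, -4.4]
grip_width: 0.0453
gripper_force: 42.1
```

Request:
servo_tool --steps '[{"tx": 0,"ty": 0,"tz": -0.06,"yaw": 0,"claw": 4.0},{"tx": 0,"ty": 0,"tz": -0.06,"yaw": 0,"claw": 4.0},{"tx": 0,"ty": 0,"tz": -0.04,"yaw": 0,"claw": 4.0},{"tx": 0,"ty": 0,"tz": 0,"yaw": 0,"claw": 4.0},{"tx": 0,"ty": 0,"tz": 0,"yaw": 0,"claw": 4.0}]'

```text
time_s: 8.6
position: [0.5612, 0.1103, 0.0544]
tool_rot: [[1.0, 0.027, 0.001], [0.027, -1.0, -0.0], [0.001, 0.0, -1.0]]
ft_force: [-3.5, -0.9, 7.0]
grip_width: 0.0455
gripper_force: 43.3
```

Request:
servo_tool --steps '[{"tx": 0,"ty": 0,"tz": 0,"yaw": 0,"claw": 4.8},{"tx": 0,"ty": 0,"tz": 0,"yaw": 0,"claw": 5.5},{"tx": 0,"ty": 0,"tz": 0,"yaw": 0,"claw": 6.5},{"tx": 0,"ty": 0,"tz": 0,"yaw": 0,"claw": 7},{"tx": 0,"ty": 0,"tz": 0,"yaw": 0,"claw": 7},{"tx": 0,"ty": 0,"tz": 0,"yaw": 0,"claw": 7},{"tx": 0,"ty": 0,"tz": 1,"yaw": 0,"claw": 7},{"tx": 0,"ty": 0,"tz": 2,"yaw": 0,"claw": 7},{"tx": 0,"ty": 0,"tz": 3,"yaw": 0,"claw": 7},{"tx": 0,"ty": 0,"tz": 3,"yaw": 0,"claw": 7},{"tx": -2,"ty": -3,"tz": 2,"yaw": 0,"claw": 7},{"tx": -3,"ty": -5,"tz": 0,"yaw": 0,"claw": 7},{"tx": -3,"ty": -5,"tz": 0,"yaw": 0,"claw": 7},{"tx": -3,"ty": -5,"tz": 0,"yaw": 0,"claw": 7},{"tx": 0,"ty": 0,"tz": 0,"yaw": 0,"claw": 7},{"tx": 0,"ty": 0,"tz": 0,"yaw": 0,"claw": 7}]'

```text
time_s: 10.2
position: [0.4639, -0.0491, 0.1645]
tool_rot: [[1.0, 0.024, 0.001], [0.024, -1.0, -0.0], [0.001, 0.0, -1.0]]
ft_force: [0.6, 0.2, -1.1]
grip_width: 0.0702
gripper_force: 0.0
```

Run:
```python
from meas import *
print(env.observe()['position'],env.observe()['ft_force'])
for n in('top','scene'):
    im,d,m=grab(n); W=world(d,m); cv2.imwrite(f'pics/{n}2.png',im[...,::-1])
    b=(165,180,230,280) if n=='top' else (340,240,460,385)
    for z0,z1,nm in((.063,.0705,'clocktop'),(.079,.099,'key')):
        u0,v0,u1,v1=b; w=W[v0:v1,u0:u1].reshape(-1,3); w=w[(w[:,2]>z0)&(w[:,2]<z1)&(abs(w[:,0]-.561)<.06)&(abs(w[:,1]-.11)<.04)]
        if len(w)<5: print(n,nm,len(w)); continue
        print(n,nm,len(w),cv2.minAreaRect((w[:,:2]*1000).astype(np.float32)),np.median(w,0))
        if nm=='clocktop': print('tilt',np.linalg.lstsq(np.c_[w[:,:2],np.ones(len(w))],w[:,2],rcond=None)[0])
```

```text
[ 0.46391343 -0.04910796  0.16454851] [ 0.63284202  0.19029587 -1.10899012]
top clocktop 1069 ((561.2807006835938, 109.33387756347656), (88.64959716796875, 46.350772857666016), 1.546976923942566) [0.55561721 0.10643534 0.06665985]
tilt [-0.00145161  0.00083938  0.06732523]
top key 146 ((583.2861328125, 109.76883697509766), (9.712705612182617, 37.90528869628906), 68.57836151123047) [0.58249121 0.10958866 0.09176755]
scene clocktop 1436 ((560.5358276367188, 110.48019409179688), (90.63629913330078, 47.02268600463867), 2.169076681137085) [0.56031088 0.11720781 0.06704304]
tilt [-0.00875798 -0.02327658  0.0746056 ]
scene key 342 ((583.36083984375, 111.12638854980469), (11.002108573913574, 37.017879486083984), 69.84062957763672) [0.58408148 0.11250538 0.09011072]
```

View pics/scene2.png

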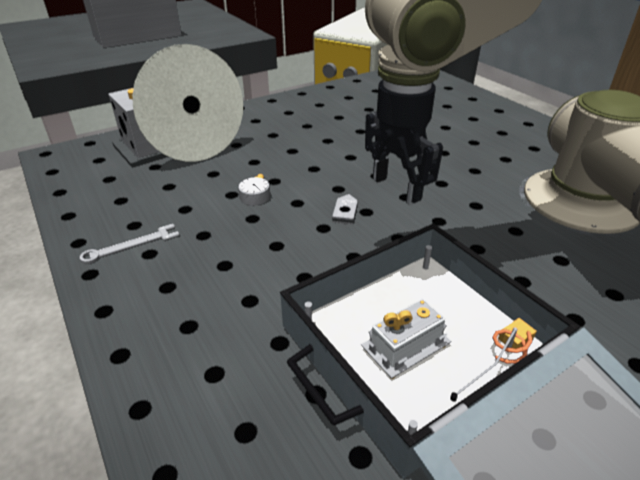

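The clock sits flat: its top is at 67 mm, its centre is (0.561, 0.110) and its yaw is 1.5°. The key end faces the handle and the hub is at the middle. The key axis is at (0.5833, 0.1104) with the wing at -21°. I go over the key with the tool at yaw 159°.

Request:
servo_tool --steps '[{"tx": 0.6,"ty": 0.8,"tz": 0,"yaw": 7.88,"claw": 7},{"tx": 0.6,"ty": 0.8,"tz": 0,"yaw": 7.88,"claw": 7},{"tx": 0.6,"ty": 0.8,"tz": 0,"yaw": 7.88,"claw": 7},{"tx": 0.6,"ty": 0.8,"tz": 0,"yaw": 7.88,"claw": 7},{"tx": 0.6,"ty": 0.8,"tz": 0,"yaw": 7.88,"claw": 7},{"tx": 0.6,"ty": 0.8,"tz": 0,"yaw": 7.88,"claw": 7},{"tx": 0.6,"ty": 0.8,"tz": 0,"yaw": 7.88,"claw": 7},{"tx": 0.6,"ty": 0.8,"tz": 0,"yaw": 7.88,"claw": 7},{"tx": 0.6,"ty": 0.8,"tz": 0,"yaw": 7.88,"claw": 7},{"tx": 0.6,"ty": 0.8,"tz": 0,"yaw": 7.88,"claw": 7},{"tx": 0.6,"ty": 0.8,"tz": 0,"yaw": 7.88,"claw": 7},{"tx": 0.6,"ty": 0.8,"tz": 0,"yaw": 7.88,"claw": 7},{"tx": 0.6,"ty": 0.8,"tz": 0,"yaw": 7.88,"claw": 7},{"tx": 0.6,"ty": 0.8,"tz": 0,"yaw": 7.88,"claw": 7},{"tx": 0.6,"ty": 0.8,"tz": 0,"yaw": 7.88,"claw": 7},{"tx": 0.6,"ty": 0.8,"tz": 0,"yaw": 7.88,"claw": 7},{"tx": 0.6,"ty": 0.8,"tz": 0,"yaw": 7.88,"claw": 7},{"tx": 0.6,"ty": 0.8,"tz": 0,"yaw": 7.88,"claw": 7},{"tx": 0.6,"ty": 0.8,"tz": 0,"yaw": 7.88,"claw": 7},{"tx": 0.54,"ty": 0.75,"tz": 0,"yaw": 7.88,"claw": 7}]'

```text
time_s: 12.3
position: [0.5836, 0.1134, 0.1635]
tool_rot: [[-0.937, 0.348, -0.0], [0.348, 0.937, 0.0], [0.0, 0.0, -1.0]]
ft_force: [0.6, 0.2, 0.2]
grip_width: 0.0699
gripper_force: 0.0
```

Request:
servo_tool --steps '[{"tx": 0,"ty": 0,"tz": 0,"yaw": 0,"claw": 5},{"tx": 0,"ty": 0,"tz": 0,"yaw": 0,"claw": 5},{"tx": 0,"ty": 0,"tz": 0,"yaw": 0,"claw": 5}]'

```text
time_s: 12.6
position: [0.5831, 0.1115, 0.1637]
tool_rot: [[-0.934, 0.358, -0.0], [0.358, 0.934, -0.0], [0.0, -0.0, -1.0]]
ft_force: [-0.3, -0.2, -0.4]
grip_width: 0.0501
gripper_force: 0.0
```

Request:
servo_tool --steps '[{"tx": 0,"ty": -0.1,"tz": -1.5,"yaw": 0,"claw": 5},{"tx": 0,"ty": 0,"tz": -2,"yaw": 0,"claw": 5},{"tx": 0,"ty": 0,"tz": -2,"yaw": 0,"claw": 5},{"tx": 0,"ty": 0,"tz": -1,"yaw": 0,"claw": 5},{"tx": 0,"ty": 0,"tz": -0.7,"yaw": 0,"claw": 5},{"tx": 0,"ty": 0,"tz": 0,"yaw": 0,"claw": 5},{"tx": 0,"ty": 0,"tz": 0,"yaw": 0,"claw": 3},{"tx": 0,"ty": 0,"tz": 0,"yaw": 0,"claw": 2},{"tx": 0,"ty": 0,"tz": 0,"yaw": 0,"claw": 1.4},{"tx": 0,"ty": 0,"tz": 0,"yaw": 0,"claw": 1.4},{"tx": 0,"ty": 0,"tz": 0,"yaw": 0,"claw": 1.4},{"tx": 0,"ty": 0,"tz": 0,"yaw": 0,"claw": 1.4}]'

```text
time_s: 13.8
position: [0.5833, 0.1101, 0.0918]
tool_rot: [[-0.934, 0.356, 0.0], [0.356, 0.934, -0.0], [-0.0, -0.0, -1.0]]
ft_force: [-0.5, 0.0, -0.7]
grip_width: 0.014
gripper_force: 0.0
```

Request:
servo_tool --steps '[{"tx": 0,"ty": 0,"tz": 0,"yaw": 0,"claw": 1.0},{"tx": 0,"ty": 0,"tz": 0,"yaw": 0,"claw": 0.6},{"tx": 0,"ty": 0,"tz": 0,"yaw": 0,"claw": 0.4},{"tx": 0,"ty": 0,"tz": 0,"yaw": 0,"claw": 0.4},{"tx": 0,"ty": 0,"tz": 0,"yaw": 0,"claw": 0.4}]' --newtons 40

```text
time_s: 14.3
position: [0.5834, 0.1102, 0.0918]
tool_rot: [[-0.934, 0.356, 0.0], [0.356, 0.934, 0.0], [-0.0, 0.0, -1.0]]
ft_force: [-0.6, 1.7, 2.0]
grip_width: 0.0083
gripper_force: 40.8
```

Run:
```python
from rig import env
s=env.observe(); print(s['position'],s['grip_width'],s['gripper_force'],s['wrist_torque'],s['ft_force'],s['q'])
```

```text
[0.58338932 0.11016991 0.09183284] 0.008303981899070277 40.770935217733495 [ 0.10304172  0.09198918 -0.07726268] [-0.63669403  1.69392219  2.03561669] [-7.22685477e-01  3.48222027e+01  7.99866906e+01  5.12955085e-03
  6.51803465e+01 -6.98613460e+01]
```

Request:
servo_tool --steps '[{"tx": 0,"ty": 0,"tz": 0,"yaw": -3,"claw": 0.4},{"tx": 0,"ty": 0,"tz": 0,"yaw": -6,"claw": 0.4},{"tx": 0,"ty": 0,"tz": 0,"yaw": -8,"claw": 0.4},{"tx": 0,"ty": 0,"tz": 0,"yaw": -8,"claw": 0.4},{"tx": 0,"ty": 0,"tz": 0,"yaw": -8,"claw": 0.4},{"tx": 0,"ty": 0,"tz": 0,"yaw": -8,"claw": 0.4},{"tx": 0,"ty": 0,"tz": 0,"yaw": -8,"claw": 0.4},{"tx": 0,"ty": 0,"tz": 0,"yaw": -8,"claw": 0.4},{"tx": 0,"ty": 0,"tz": 0,"yaw": -8,"claw": 0.4},{"tx": 0,"ty": 0,"tz": 0,"yaw": -8,"claw": 0.4},{"tx": 0,"ty": 0,"tz": 0,"yaw": -8,"claw": 0.4},{"tx": 0,"ty": 0,"tz": 0,"yaw": -8,"claw": 0.4},{"tx": 0,"ty": 0,"tz": 0,"yaw": -8,"claw": 0.4},{"tx": 0,"ty": 0,"tz": 0,"yaw": -8,"claw": 0.4},{"tx": 0,"ty": 0,"tz": 0,"yaw": -8,"claw": 0.4},{"tx": 0,"ty": 0,"tz": 0,"yaw": -8,"claw": 0.4},{"tx": 0,"ty": 0,"tz": 0,"yaw": -8,"claw": 0.4},{"tx": 0,"ty": 0,"tz": 0,"yaw": -8,"claw": 0.4},{"tx": 0,"ty": 0,"tz": 0,"yaw": -8,"claw": 0.4},{"tx": 0,"ty": 0,"tz": 0,"yaw": -8,"claw": 0.4}]'

```text
time_s: 16.3
position: [0.5818, 0.1108, 0.0919]
tool_rot: [[0.995, 0.102, -0.004], [0.102, -0.995, 0.001], [-0.004, -0.001, -1.0]]
ft_force: [-8.1, 3.3, 6.9]
grip_width: 0.0085
gripper_force: 41.7
```

Request:
servo_tool --steps '[{"tx": 0,"ty": 0,"tz": 0,"yaw": -8,"claw": 0.4},{"tx": 0,"ty": 0,"tz": 0,"yaw": -7,"claw": 0.4},{"tx": 0,"ty": 0,"tz": 0,"yaw": -4,"claw": 0.4},{"tx": 0,"ty": 0,"tz": 0,"yaw": 0,"claw": 0.4},{"tx": 0,"ty": 0,"tz": 0,"yaw": 0,"claw": 0.4},{"tx": 0,"ty": 0,"tz": 0,"yaw": 0,"claw": 0.4}]'

```text
time_s: 16.9
position: [0.582, 0.111, 0.0919]
tool_rot: [[0.975, -0.222, -0.003], [-0.222, -0.975, 0.001], [-0.003, -0.001, -1.0]]
ft_force: [-6.6, 4.8, 7.2]
grip_width: 0.0079
gripper_force: 41.7
```

Run:
```python
from rig import env; import numpy as np
s=env.observe(); R=s['tool_rot'];print(s['position'],np.degrees(np.arctan2(R[1,0],R[0,0])),s['grip_width'],s['gripper_force'],s['wrist_torque'],s['ft_force'],s['q'])
```

```text
[0.58195879 0.11101488 0.09191398] -12.831149026945763 0.007933329603152428 41.680804428469855 [0.76479778 1.14613666 0.02352899] [-6.60946631  4.79495405  7.24010659] [-6.69632484e-01  3.47738511e+01  8.00723021e+01  8.15953170e-02
  6.53360074e+01  1.02127407e+02]
```

Wound about 172° with no stop yet. I release, go back half a turn and re-grip.

Request:
servo_tool --steps '[{"tx": 0,"ty": 0,"tz": 0,"yaw": 0,"claw": 1.5},{"tx": 0,"ty": 0,"tz": 0,"yaw": 0,"claw": 4},{"tx": 0,"ty": 0,"tz": 0,"yaw": 0,"claw": 6},{"tx": 0,"ty": 0,"tz": 0,"yaw": 0,"claw": 6},{"tx": 0,"ty": 0,"tz": 2,"yaw": 0,"claw": 6},{"tx": 0,"ty": 0,"tz": 3,"yaw": 0,"claw": 6},{"tx": -2,"ty": -3,"tz": 2,"yaw": 6,"claw": 6},{"tx": -3,"ty": -5,"tz": 0,"yaw": 8,"claw": 6},{"tx": -3,"ty": -5,"tz": 0,"yaw": 8,"claw": 6},{"tx": -3,"ty": -5,"tz": 0,"yaw": 8,"claw": 6},{"tx": 0,"ty": 0,"tz": 0,"yaw": 8,"claw": 6},{"tx": 0,"ty": 0,"tz": 0,"yaw": 8,"claw": 6},{"tx": 0,"ty": 0,"tz": 0,"yaw": 8,"claw": 6},{"tx": 0,"ty": 0,"tz": 0,"yaw": 8,"claw": 6},{"tx": 0,"ty": 0,"tz": 0,"yaw": 8,"claw": 6},{"tx": 0,"ty": 0,"tz": 0,"yaw": 8,"claw": 6},{"tx": 0,"ty": 0,"tz": 0,"yaw": 0,"claw": 6}]'

```text
time_s: 18.6
position: [0.4902, -0.0427, 0.1618]
tool_rot: [[0.438, 0.899, 0.0], [0.899, -0.438, -0.0], [-0.0, 0.0, -1.0]]
ft_force: [-0.3, -0.1, -0.5]
grip_width: 0.0601
gripper_force: 0.0
```

```bash
cat > chk.py <<'E'
from meas import *
s=env.observe(); R=s['tool_rot'];print(s['position'],np.degrees(np.arctan2(R[1,0],R[0,0])),s['ft_force'],s['wrist_torque'])
for n in('top','scene'):
    im,d,m=grab(n); W=world(d,m)
    b=(165,180,230,280) if n=='top' else (340,240,460,385)
    for z0,z1,nm in((.063,.0705,'clocktop'),(.079,.099,'key')):
        u0,v0,u1,v1=b; w=W[v0:v1,u0:u1].reshape(-1,3); w=w[(w[:,2]>z0)&(w[:,2]<z1)&(abs(w[:,0]-.561)<.06)&(abs(w[:,1]-.11)<.04)]
        if len(w)<5: print(n,nm,len(w)); continue
        r=cv2.minAreaRect((w[:,:2]*1000).astype(np.float32)); print(n,nm,len(w),np.round(r[0],1),np.round(r[1],1),round(r[2],1),np.round(np.median(w,0),4))
E
python3 chk.py
```

```text
[ 0.49022201 -0.04271769  0.16177025] 64.0393356571169 [-0.33864585 -0.09935076 -0.46297496] [ 0.07013891  0.01402407 -0.00836534]
top clocktop 942 [563.1 109.8] [46.6 89.7] 89.7 [0.5624 0.1094 0.0666]
top key 149 [584.8 109.7] [ 9.9 37.6] 75.4 [0.5844 0.109  0.0919]
scene clocktop 1425 [562.6 110.6] [47.4 91.1] 89.3 [0.5629 0.1182 0.0671]
scene key 334 [584.8 110.7] [10.8 37.1] 76.3 [0.5865 0.1124 0.09  ]
```

The clock is still home; it took up the play (+2 mm in x, about -2° in yaw). The key axis is now at (0.5848, 0.1102) and the wing at -14°.

Request:
servo_tool --steps '[{"tx": 0.68,"ty": 1.09,"tz": 0,"yaw": 7.27,"claw": 5},{"tx": 0.68,"ty": 1.09,"tz": 0,"yaw": 7.27,"claw": 5},{"tx": 0.68,"ty": 1.09,"tz": 0,"yaw": 7.27,"claw": 5},{"tx": 0.68,"ty": 1.09,"tz": 0,"yaw": 7.27,"claw": 5},{"tx": 0.68,"ty": 1.09,"tz": 0,"yaw": 7.27,"claw": 5},{"tx": 0.68,"ty": 1.09,"tz": 0,"yaw": 7.27,"claw": 5},{"tx": 0.68,"ty": 1.09,"tz": 0,"yaw": 7.27,"claw": 5},{"tx": 0.68,"ty": 1.09,"tz": 0,"yaw": 7.27,"claw": 5},{"tx": 0.68,"ty": 1.09,"tz": 0,"yaw": 7.27,"claw": 5},{"tx": 0.68,"ty": 1.09,"tz": 0,"yaw": 7.27,"claw": 5},{"tx": 0.68,"ty": 1.09,"tz": 0,"yaw": 7.27,"claw": 5},{"tx": 0.68,"ty": 1.09,"tz": 0,"yaw": 7.27,"claw": 5},{"tx": 0.68,"ty": 1.09,"tz": 0,"yaw": 7.27,"claw": 5},{"tx": 0.62,"ty": 1.1,"tz": 0,"yaw": 7.27,"claw": 5},{"tx": 0,"ty": 0,"tz": 0,"yaw": 0,"claw": 5},{"tx": 0,"ty": 0,"tz": 0,"yaw": 0,"claw": 5},{"tx": 0,"ty": 0,"tz": 0,"yaw": 0,"claw": 5}]'

```text
time_s: 20.4
position: [0.5845, 0.1096, 0.1617]
tool_rot: [[-0.968, 0.25, -0.0], [0.25, 0.968, -0.0], [0.0, -0.0, -1.0]]
ft_force: [0.0, -0.6, 0.6]
grip_width: 0.0501
gripper_force: 0.0
```

Request:
servo_tool --steps '[{"tx": 0.03,"ty": 0.06,"tz": -1.5,"yaw": 0.3,"claw": 5},{"tx": 0,"ty": 0,"tz": -2,"yaw": 0,"claw": 5},{"tx": 0,"ty": 0,"tz": -2,"yaw": 0,"claw": 5},{"tx": 0,"ty": 0,"tz": -1,"yaw": 0,"claw": 5},{"tx": 0,"ty": 0,"tz": -0.5,"yaw": 0,"claw": 5},{"tx": 0,"ty": 0,"tz": 0,"yaw": 0,"claw": 4},{"tx": 0,"ty": 0,"tz": 0,"yaw": 0,"claw": 3},{"tx": 0,"ty": 0,"tz": 0,"yaw": 0,"claw": 2},{"tx": 0,"ty": 0,"tz": 0,"yaw": 0,"claw": 1.4},{"tx": 0,"ty": 0,"tz": 0,"yaw": 0,"claw": 1.0},{"tx": 0,"ty": 0,"tz": 0,"yaw": 0,"claw": 0.6},{"tx": 0,"ty": 0,"tz": 0,"yaw": 0,"claw": 0.4},{"tx": 0,"ty": 0,"tz": 0,"yaw": 0,"claw": 0.4},{"tx": 0,"ty": 0,"tz": 0,"yaw": 0,"claw": 0.4},{"tx": 0,"ty": 0,"tz": 0,"yaw": 0,"claw": 0.4}]'

```text
time_s: 21.9
position: [0.5851, 0.1106, 0.0922]
tool_rot: [[-0.971, 0.241, 0.0], [0.241, 0.971, -0.0], [-0.0, -0.0, -1.0]]
ft_force: [-1.8, -1.1, 5.8]
grip_width: 0.0081
gripper_force: 41.7
```

Request:
servo_tool --steps '[{"tx": 0,"ty": 0,"tz": 0,"yaw": -3,"claw": 0.4},{"tx": 0,"ty": 0,"tz": 0,"yaw": -5,"claw": 0.4},{"tx": 0,"ty": 0,"tz": 0,"yaw": -7,"claw": 0.4},{"tx": 0,"ty": 0,"tz": 0,"yaw": -7,"claw": 0.4},{"tx": 0,"ty": 0,"tz": 0,"yaw": -7,"claw": 0.4},{"tx": 0,"ty": 0,"tz": 0,"yaw": -7,"claw": 0.4},{"tx": 0,"ty": 0,"tz": 0,"yaw": -7,"claw": 0.4},{"tx": 0,"ty": 0,"tz": 0,"yaw": -7,"claw": 0.4},{"tx": 0,"ty": 0,"tz": 0,"yaw": -7,"claw": 0.4},{"tx": 0,"ty": 0,"tz": 0,"yaw": -7,"claw": 0.4},{"tx": 0,"ty": 0,"tz": 0,"yaw": -7,"claw": 0.4},{"tx": 0,"ty": 0,"tz": 0,"yaw": -7,"claw": 0.4},{"tx": 0,"ty": 0,"tz": 0,"yaw": -5,"claw": 0.4},{"tx": 0,"ty": 0,"tz": 0,"yaw": -3,"claw": 0.4},{"tx": 0,"ty": 0,"tz": 0,"yaw": 0,"claw": 0.4},{"tx": 0,"ty": 0,"tz": 0,"yaw": 0,"claw": 0.4}]'

```text
time_s: 23.5
position: [0.5836, 0.1096, 0.0923]
tool_rot: [[0.173, 0.985, -0.004], [0.985, -0.173, -0.002], [-0.003, -0.003, -1.0]]
ft_force: [-10.9, -7.5, 11.8]
grip_width: 0.0078
gripper_force: 42.7
```

```bash
cat > st.py <<'E'
from rig import env; import numpy as np
s=env.observe(); R=s['tool_rot'];print(np.round(s['position'],4),'yaw',np.degrees(np.arctan2(R[1,0],R[0,0])),s['grip_width'],s['gripper_force'],'tq',s['wrist_torque'],s['joint_efforts'][5],s['ft_force'],s['q'][5])
E
python3 st.py
```

```text
[0.5836 0.1096 0.0923] yaw 80.06407649474362 0.007846144602064195 42.65357744414359 tq [-1.34777524  1.74835942 -0.01814268] 0.052017116686329246 [-10.9244691   -7.48866026  11.81059514] 9.279639123870936
```

Request:
servo_tool --steps '[{"tx": -0.1,"ty": -0.08,"tz": 0,"yaw": -3,"claw": 0.4},{"tx": 0,"ty": 0,"tz": 0,"yaw": -4,"claw": 0.4},{"tx": 0,"ty": 0,"tz": 0,"yaw": -4,"claw": 0.4},{"tx": 0,"ty": 0,"tz": 0,"yaw": -4,"claw": 0.4},{"tx": 0,"ty": 0,"tz": 0,"yaw": 0,"claw": 0.4}]'

```text
time_s: 24.0
position: [0.5829, 0.1095, 0.0922]
tool_rot: [[0.423, 0.906, -0.003], [0.906, -0.423, -0.001], [-0.002, -0.002, -1.0]]
ft_force: [-7.5, -3.1, 9.7]
grip_width: 0.0081
gripper_force: 42.3
```

```bash
python3 st.py
```

```text
[0.5829 0.1095 0.0922] yaw 64.96545598217236 0.008132183139923121 42.28762494167313 tq [-0.71735261  1.29076745 -0.00487274] 0.6210899166762829 [-7.46206186 -3.09444484  9.70069729] 24.303401281040177
```

Request:
servo_tool --steps '[{"tx": 0,"ty": 0,"tz": 0,"yaw": -4,"claw": 0.4},{"tx": 0,"ty": 0,"tz": 0,"yaw": -4,"claw": 0.4},{"tx": 0,"ty": 0,"tz": 0,"yaw": -4,"claw": 0.4},{"tx": 0,"ty": 0,"tz": 0,"yaw": -4,"claw": 0.4}]'

```text
time_s: 24.4
position: [0.5826, 0.1097, 0.0922]
tool_rot: [[0.657, 0.754, -0.004], [0.754, -0.657, -0.001], [-0.003, -0.002, -1.0]]
ft_force: [-9.6, -2.3, 12.1]
grip_width: 0.0079
gripper_force: 42.6
```

```bash
python3 st.py
```

```text
[0.5826 0.1097 0.0922] yaw 48.925556519169156 0.007930061050066323 42.626317706890404 tq [-0.43384315  1.65257762  0.19283105] -0.7435865700244904 [-9.55719781 -2.27976485 12.05052514] 40.345414934719486
```

Request:
servo_tool --steps '[{"tx": 0,"ty": 0,"tz": 0,"yaw": -4,"claw": 0.4},{"tx": 0,"ty": 0,"tz": 0,"yaw": -4,"claw": 0.4},{"tx": 0,"ty": 0,"tz": 0,"yaw": -4,"claw": 0.4}]'

```text
time_s: 24.7
position: [0.5824, 0.1099, 0.0923]
tool_rot: [[0.799, 0.601, -0.004], [0.601, -0.799, -0.0], [-0.003, -0.002, -1.0]]
ft_force: [-9.9, -1.1, 11.6]
grip_width: 0.008
gripper_force: 42.7
```

```bash
python3 st.py
```

```text
[0.5824 0.1099 0.0923] yaw 36.93024232461031 0.008020792309317884 42.71483194548637 tq [-0.25676562  1.82268475  0.20153555] -0.7417954131960869 [-9.89466356 -1.07637126 11.61688064] 52.344685651871345
```

Request:
servo_tool --steps '[{"tx": 0,"ty": 0,"tz": 0,"yaw": -3,"claw": 0.4},{"tx": 0,"ty": 0,"tz": 0,"yaw": -3,"claw": 0.4},{"tx": 0,"ty": 0,"tz": 0,"yaw": -3,"claw": 0.4}]'

```text
time_s: 25.0
position: [0.5823, 0.1101, 0.0922]
tool_rot: [[0.883, 0.469, -0.004], [0.469, -0.883, -0.0], [-0.004, -0.002, -1.0]]
ft_force: [-9.9, -0.4, 11.6]
grip_width: 0.0078
gripper_force: 42.7
```

```bash
python3 st.py
```

```text
[0.5823 0.1101 0.0922] yaw 27.969563237712823 0.007796268922212582 42.74979586713016 tq [-0.09016104  1.87134268  0.12949714] -0.5106718093156815 [-9.89761148 -0.39756497 11.56751127] 61.30758641081756
```

Request:
servo_tool --steps '[{"tx": 0,"ty": 0,"tz": 0,"yaw": -3,"claw": 0.4},{"tx": 0,"ty": 0,"tz": 0,"yaw": -3,"claw": 0.4},{"tx": 0,"ty": 0,"tz": 0,"yaw": -3,"claw": 0.4}]'

```text
time_s: 25.3
position: [0.5822, 0.1104, 0.0922]
tool_rot: [[0.946, 0.325, -0.004], [0.325, -0.946, 0.0], [-0.004, -0.002, -1.0]]
ft_force: [-10.7, 0.3, 13.2]
grip_width: 0.0083
gripper_force: 42.8
```

```bash
python3 st.py
```

```text
[0.5822 0.1104 0.0922] yaw 18.97547488953643 0.008309282580703403 42.77923660352826 tq [0.10437525 1.97369358 0.17288136] -0.5099680088460445 [-10.65715239   0.30285793  13.22631232] 70.30565749044241
```

Request:
servo_tool --steps '[{"tx": 0,"ty": 0,"tz": 0,"yaw": -3,"claw": 0.4},{"tx": 0,"ty": 0,"tz": 0,"yaw": -3,"claw": 0.4}]'

```text
time_s: 25.5
position: [0.5822, 0.1105, 0.0923]
tool_rot: [[0.974, 0.225, -0.004], [0.225, -0.974, 0.0], [-0.004, -0.001, -1.0]]
ft_force: [-11.0, 0.7, 12.1]
grip_width: 0.0081
gripper_force: 47.8
```

```bash
python3 st.py
```

```text
[0.5822 0.1105 0.0923] yaw 13.007639654800197 0.008071891156018123 47.84642573562451 tq [0.22425974 1.90556225 0.70265489] -0.017792925937101245 [-11.02652733   0.71720704  12.05275647] 76.28278302674718
```

Request:
servo_tool --steps '[{"tx": 0,"ty": 0,"tz": 0,"yaw": -3,"claw": 0.4},{"tx": 0,"ty": 0,"tz": 0,"yaw": -3,"claw": 0.4}]'

```text
time_s: 25.7
position: [0.5821, 0.1105, 0.0924]
tool_rot: [[0.992, 0.124, -0.004], [0.124, -0.992, -0.0], [-0.004, -0.0, -1.0]]
ft_force: [-12.6, 0.1, 13.7]
grip_width: 0.0079
gripper_force: 84.3
```

```bash
python3 st.py
```

```text
[0.5821 0.1105 0.0924] yaw 7.149555855606951 0.00791924317195741 84.33940295130014 tq [-0.1072932   2.0655994   1.76880505] 1.0836374759674072 [-12.57800834   0.10932779  13.67810291] 82.17868778324845
```

The torque jumped from 0.17 to 1.8 N m at about yaw 13°, so the key is against its stop. I open and retreat.

Request:
servo_tool --steps '[{"tx": 0,"ty": 0,"tz": 0,"yaw": 0,"claw": 1.2},{"tx": 0,"ty": 0,"tz": 0,"yaw": 0,"claw": 2.5},{"tx": 0,"ty": 0,"tz": 0,"yaw": 0,"claw": 5},{"tx": 0,"ty": 0,"tz": 0,"yaw": 0,"claw": 5},{"tx": 0,"ty": 0,"tz": 0,"yaw": 0,"claw": 5},{"tx": 0,"ty": 0,"tz": 2,"yaw": 0,"claw": 5},{"tx": 0,"ty": 0,"tz": 3,"yaw": 0,"claw": 5},{"tx": -2,"ty": -3,"tz": 2,"yaw": 0,"claw": 5},{"tx": -3,"ty": -5,"tz": 0,"yaw": 0,"claw": 5},{"tx": -3,"ty": -5,"tz": 0,"yaw": 0,"claw": 5},{"tx": -3,"ty": -5,"tz": 0,"yaw": 0,"claw": 5},{"tx": 0,"ty": 0,"tz": 0,"yaw": 0,"claw": 5},{"tx": 0,"ty": 0,"tz": 0,"yaw": 0,"claw": 5}]'

```text
time_s: 27.0
position: [0.4869, -0.0495, 0.162]
tool_rot: [[0.993, 0.12, 0.001], [0.12, -0.993, 0.0], [0.001, 0.0, -1.0]]
ft_force: [-0.0, -1.1, 0.6]
grip_width: 0.0502
gripper_force: 0.0
```

```bash
python3 chk.py
python3 - <<'E'
import numpy as np,cv2
im=np.load('/tmp/scene.npz')['im'][...,::-1]; cv2.imwrite('pics/fin.png',im[150:460,200:640])
E
```

```text
[ 0.48687494 -0.04954112  0.16203537] 6.917751335703727 [-0.02133148 -1.07095592  0.57187932] [ 0.04179156 -0.00021717 -0.02086004]
top clocktop 1066 [562.6 110.1] [46.5 90.1] 88.8 [0.5581 0.1072 0.0666]
top key 139 [584.5 109.8] [37.3  9.5] 15.8 [0.5843 0.1088 0.0918]
scene clocktop 1515 [562.  110.7] [47.  91.1] 88.3 [0.562  0.1173 0.0671]
scene key 273 [584.2 110.5] [37.2 10.2] 16.2 [0.5869 0.1126 0.0909]
```

View pics/fin.png

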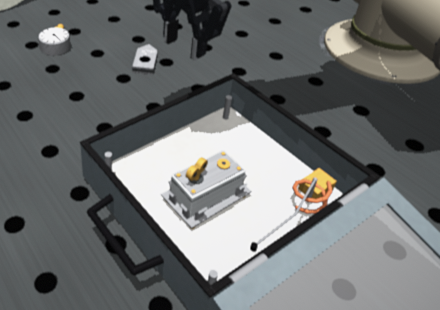

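The final view shows the clock home: its top is level at 67 mm and it lies within the bracket's play. The key wing is at +16°, consistent with the stop. The gauge and magnet are where they were and the hand is clear, so I hand in.

```bash
python3 -c "
from rig import env
print(env.close_job())"
```

```text
the job is handed in; nothing more can be done
None
```

The job is handed in, verdict not shown: the clock sits flat and home in its bracket (turned about 3° within the ears' play by the winding), its key is wound to the stop, the hand is clear, and the gauge and magnet were not touched.

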